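Pack two instrument cases into a transit case and lock the hold-down over them

TASK

Pack the two brown instrument cases into the empty bay of the open transit case, lengthways: first the larger one flat on the bay's floor, then the smaller one on top of it with its whole base supported, each kept level and set down gently. Then squeeze both release tabs of the hold-down's knob together, swing the bar clockwise over the stack as far as it goes and let go, so that the tabs spring back out and the bar is locked with its pad over the small case. Leave everything else where it is.

Things in the scene. Friction and masses are not known exactly. Their poses are not given: they have to be found in the camera images.
- case: The open transit case, fixed on the bench: brown, aluminium edges, dark foam inside, 300 (x) x 400 (y) x 90 mm tall. Origin: centre of its underside; z up, x to its rear, away from the robot. The big bay on its -y side is empty; the small one on its +y side holds a meter and tape. Bay floors are 45, foam walls 82, outer walls 90 mm above the bench. The hold-down stands on the divider between them.
- bay (a point): Centre of the floor of the empty bay, at case (0, -82.5, 45) mm; axes as the case's. The bay is 170 mm along x and 205 mm (its length) along y. The pad of the locked hold-down comes exactly above this point, 86 mm above the floor.
- large_kit: The larger instrument case, loose on the bench: closed flat box, brown panels with aluminium edges, 160 (its x) x 68 (its y) x 45 mm tall, 0.4 to 0.8 kg. Origin: centre of its underside, z up. It goes lengthways into the bay: its x along the bay's y, either way round.
- small_kit: The smaller instrument case, of the same make, loose on the bench: 110 (its x) x 48 (its y) x 38 mm tall, 0.2 to 0.4 kg. Origin: centre of its underside, z up. On top of the larger one its x lies along the larger one's x, either way round; the stack is 83 mm tall and passes 3 mm below the pad.
- small_end_a (a point): Middle of the lower edge of the small case's +x end, 55 mm from its origin.
- small_end_b (a point): Middle of the lower edge of the small case's -x end, 55 mm from its origin.
- knob (a point): Pinch point of the squeeze-to-turn knob: on its upright axis, 168 mm above the bench, half-way up the tabs, at case (0, 47.5). The frame turns with the knob: x along the bar, black tabs at +y and -y, each 32 mm wide (x) and 32 tall, 58 mm over both when out, 46 fully squeezed. Core 40 (x) x 28 (y) mm. Hub: radius 26, top at 142 mm. Squeezing takes 5 to 8.5 N per tab; a 20 N grip holds both in.
- pad (a point): Centre of the underside of the rubber pad (radius 15 mm) under the end of the hold-down's bar, 130 mm from the knob's axis, 131 mm above the bench. The bar is aluminium, 26 mm wide, underside at 134, top at 142 mm, ending 146 mm from the axis.
- holddown (a joint): Angle of knob, tabs and bar, rad: 0 = parked, bar pointing to the case's rear (10 degrees from its +x towards the bay); grows clockwise seen from above; 1.40 = locked, bar along the case's -y over the bay; stop at 1.43. Notches at 0 and 1.40 (play 0.07) block turning unless both tabs are in by 4.6 mm; between them it turns easily (under 0.2 N m). Let go in a notch, the tabs spring out and lock.
- tab_a (a joint): How far the tab on the knob's +y side is squeezed in, m: 0 = out (locked when in a notch), 0.006 = fully in.
- tab_b (a joint): The same for the tab on the knob's -y side.
- spray_can: Bystander: spray can standing on the bench, 52 mm wide, 150 mm tall. Origin: centre of its underside.
- screwdriver: Bystander: screwdriver lying on the bench, 200 mm long.
- wrench: Bystander: wrench lying on the bench, 190 mm long.
- tape_roll: Bystander: roll of tape lying in the transit case's small bay, 76 mm wide, 25 mm tall.
- tool_box: Bystander: black plastic tool case lying on the bench, 190 x 120 x 57 mm.
- hammer: Bystander: hammer lying on the bench, 280 mm long.
There are look-alikes about, which are no part of the job. Leave any green or red look-alike of the small_kit alone.

How it is judged:
By the outcome, as a careful person would: the job done as asked, in the order asked, and still so for the second after the job is handed in, with the robot touching nothing.
It also fails if it takes over 66 s, if anything falls off the work surface, if the arm or the gripper's body presses on something with over 40 N, if the wrist force passes 120 N, or if a joint passes its speed limit or range.

ROBOT

A 6-joint arm with a two-finger parallel gripper is mounted at the origin on the work surface. World frame = base frame: x ahead of the robot, y to its left, z up, the work surface at z = 0. Lengths are in m, angles in rad, forces in N, time in s.
With the tool pointing down it reaches from about 0.425 to 0.95 m from the base axis. Payload 3.5 kg.
Tool frame: the origin (TCP) lies between the finger pads; the fingertips stand 19 mm ahead of it and the grasp point (between the pads) is the TCP; y points along the fingers, z is the direction in which the jaws open and shut, and the axes are right-handed (so a half turn about y gives the same grasp; the last joint's range is limited). The gripper opens to 85 mm and grips with 20 to 120 N. Pads are 22 mm wide; open, the fingers measure 114 mm over their backs; the gripper's body (76 mm by 85 mm) begins 54 mm behind the grasp point. The pads swing forward as they close: fully open they stand 13 mm farther back than shut.
Start: joints at [0.986, 0.286, 1.577, -0, 1.279, -0.15], TCP at [0.284, 0.612, 0.25] pointing down, gripper open.
Joint ranges: [-2.77, 2.77], [-0.9, 2.22], [0.21, 2.48], [-1.53, 4.67], [0.24, 2.81], [-2.84, 2.84]. Speed limits (rad/s): [2.79, 2.79, 3.14, 3.14, 3.14, 3.14].

INTERFACE

Orientations are given as a unit quaternion [x, y, z, w].
In Python, from plant import get_state, read_camera, camera_model, sign_off gives the robot as it stands.
- The arm moves only by the tool carry_out, never from a script. Its argument "moves" is a list of rows, each a list of 7 numbers: the turn, a rotation vector about the tool's x, y, z in rad, then the shift along the tool's x, y, z in m, then the closure, from -1 (fully open) to 1 (shut). In form: [[wx, wy, wz, dx, dy, dz, jaw], ...]. A call has 1 to 10 rows; each row shifts and turns the commanded pose from where the row before left it, along the tool's axes as they then stand; what a row does not reach is not made up. A row lasts 1/8 s, in which the tool goes at most 62.5 mm and 10.7 degrees, less where a joint would pass 70% of its speed; a pose out of reach is approached as far as the arm can. A call is refused whole if a number of a shift passes 0.0625 or a number of a turn 0.188, either way. A call with a gripper value outside its range is refused whole. The fingers move at their own pace and stop on an object; "squeeze" is the grip in N (left out, the last holds). Time passes only in rows, so rows that do not move let the fingers close. It gives the time, the measured TCP pose, the force and the opening at its end, in the units of the state.
- get_state(): the state, without advancing time (a new reading comes with each control period).
- read_camera(name): name is "scene" or "top"; returns the picture (400x640x3 uint8, blue, green, red); there is no depth.
- camera_model(name): a dict with "camera_matrix" (3x3 intrinsics, pixels), "pose" (4x4, takes a point from camera to world coordinates). Camera axes: x right, y down, z forward; pixel columns grow to the right and rows downward; lengths in m; the calibration is good to about 2 mm. A picture is of the moment at which its call begins. camera_model takes no time and is no camera call.
- sign_off(): hands the job in, once; it reports no verdict.
The state is a dict: "time": time; "qpos": joint angles; "dq": joint speeds; "joint_efforts": joint torques, N m; "eef_pos": TCP position; "tcp_rot": TCP orientation; "contact_force": force on the tool from outside, world axes, zero at the start; "wrist_torque": the same for the moment, N m; "opening": opening from 0.0 (shut) to 1.0 (fully open).
Only numpy, scipy, OpenCV 4.12 (cv2) and the standard library are available. Lean on these libraries where they do the work, as an engineer would, in place of code of your own. Each camera call takes 0.05 s, during which the arm holds its last target. There are 200 camera calls.

## Working session

There is one attempt and no reset: what is moved stays moved. The work goes in short steps, Python scripts to look and compute and a tool call to move; the robot and the scene stay as the last step left them, time stands still between calls to the robot, and variables do not carry over. Pictures are saved under pics/ and viewed, about 8 in all and at most 12, crops included, and the job is handed in when it is done.

Besides the shell and the picture viewer there is one more tool, called by a JSON object that holds its "api" and its "payload". carry_out: Moves the arm, as the interface text tells. Its arguments: {"type":"object","properties":{"moves":{"type":"array","items":{"type":"array","items":{"type":"number"}}},"squeeze":{"type":"number"}},"required":["moves"]}

```bash
mkdir -p pics; ls
python3 - <<'E'
from plant import *
import cv2,numpy as np
for n in("top","scene"):
    cv2.imwrite(f"pics/{n}0.png",read_camera(n)); m=camera_model(n); print(n,np.round(m["camera_matrix"],1).tolist(),np.round(m["pose"],4).tolist())
s=get_state();print({k:np.round(v,3).tolist() for k,v in s.items()})
E
```

```text
pics
top [[457.8, 0.0, 322.7], [0.0, 457.8, 203.9], [0.0, 0.0, 1.0]] [[-0.0078, -0.9933, 0.1156, 0.2922], [-0.9998, 0.0099, 0.017, -0.1111], [-0.018, -0.1155, -0.9931, 2.0124], [0.0, 0.0, 0.0, 1.0]]
scene [[449.3, 0.0, 316.4], [0.0, 449.3, 201.7], [0.0, 0.0, 1.0]] [[0.5705, 0.6892, -0.4467, 1.2146], [0.8212, -0.4686, 0.3257, -0.5996], [0.0151, -0.5527, -0.8333, 1.4179], [0.0, 0.0, 0.0, 1.0]]
{'time': 0.1, 'qpos': [0.986, 0.287, 1.578, 0.0, 1.279, -0.15], 'dq': [-0.002, -0.001, -0.003, 0.001, -0.001, -0.001], 'joint_efforts': [0.001, -40.73, -29.37, -0.0, 0.003, 0.0], 'eef_pos': [0.284, 0.612, 0.249], 'tcp_rot': [0.691, -0.153, 0.152, -0.69], 'contact_force': [-0.013, 0.051, -0.282], 'wrist_torque': [-0.014, 0.014, 0.039], 'opening': 0.995}
```

View pics/top0.png

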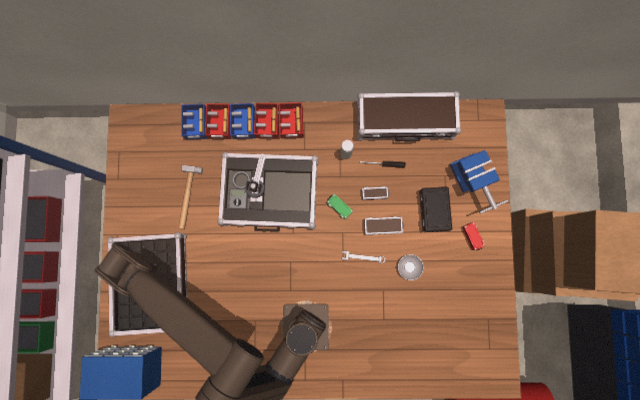

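View pics/scene0.png

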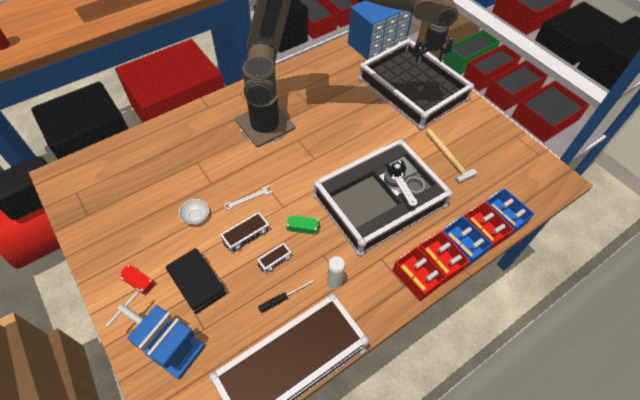

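The top view shows the case at about (268,190), the large brown kit at (383,226), and the small brown kit at (374,193). The look-alikes are green (340,207) and red (474,236), and I leave both alone because only the brown ones fit. I'll confirm in one enlarged crop.

Run:
```python
import cv2
a=cv2.imread("pics/top0.png")[180:240,330:410]; b=cv2.imread("pics/top0.png")[148:236,212:324]
a=cv2.resize(a,None,fx=5,fy=5,interpolation=cv2.INTER_CUBIC);b=cv2.resize(b,(400,314),interpolation=cv2.INTER_CUBIC)
b=cv2.copyMakeBorder(b,0,0,0,0,0)
import numpy as np
h=np.zeros((314,800,3),np.uint8);h[:300,:400]=a;h[:,400:]=b;cv2.imwrite("pics/c1.png",h)
```

```text
(no output)
```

View pics/c1.png

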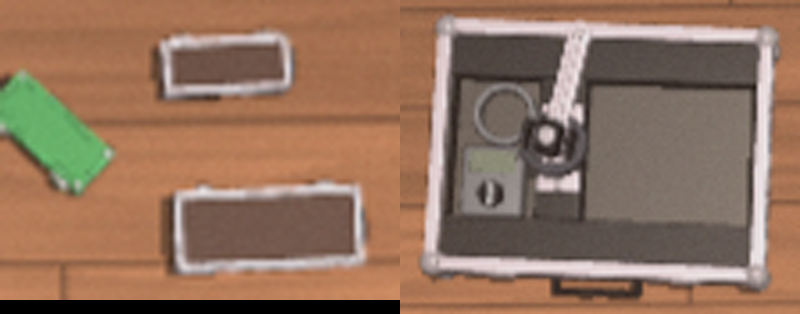

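The crop confirms two brown kits with aluminium frames: the small one in the upper part at original pixels ~(375,193), the large one at ~(384,226). In the right half, the case rim and the parked bar are clear. Next I fit the poses in both views.

```bash
cat > h.py <<'E'
import cv2,numpy as np
from plant import *
from scipy.optimize import least_squares
def proj(n,P):
    m=camera_model(n);T=np.linalg.inv(m["pose"]);p=np.atleast_2d(P)@T[:3,:3].T+T[:3,3];q=p@np.array(m["camera_matrix"]).T
    return q[:,:2]/q[:,2:]
def ray(n,uv,z):
    m=camera_model(n);T=np.array(m["pose"]);d=T[:3,:3]@np.linalg.solve(np.array(m["camera_matrix"]),[*uv,1.]);o=T[:3,3]
    return o+d*(z-o[2])/d[2]
def panel(n,img,seed,z,Lw,dbg=None):
    "brown lid panel round the seed: centre and yaw (long axis) on plane z"
    k=4;x0,y0=int(seed[0])-40,int(seed[1])-40
    c=cv2.resize(img[y0:y0+80,x0:x0+80],None,fx=k,fy=k,interpolation=cv2.INTER_CUBIC)
    s=c[160,160].astype(int); g=(np.abs(c.astype(int)-s).max(2)<28).astype(np.uint8)
    _,lab=cv2.connectedComponents(g); mm=(lab==lab[160,160]).astype(np.uint8)
    ct=max(cv2.findContours(mm,cv2.RETR_EXTERNAL,cv2.CHAIN_APPROX_NONE)[0],key=cv2.contourArea)[:,0]
    W=np.array([ray(n,((p+.5)/k-.5+[x0,y0]),z)[:2] for p in ct])
    r=cv2.minAreaRect((W*1000).astype(np.float32)); b=cv2.boxPoints(r); e=[b[1]-b[0],b[2]-b[1]];v=max(e,key=np.linalg.norm)
    return np.array(r[0]),sorted(r[1]),np.degrees(np.arctan2(v[1],v[0]))
E
python3 - <<'E'
from h import *
for n,sd in(("top",((384,226),(375,193))),("scene",((245,231),(275,257)))):
    I=cv2.imread(f"pics/{n}0.png")
    for s,z in zip(sd,(.045,.038)): print(n,panel(n,I,s,z,0))
# outer rim corners at z=.09 in top (crop px -> full)
c=np.array([(440,20),(775,32),(765,283),(428,270)])
c=(c-[400,0])*[112/400,88/314]+[212,148]-.4
print(np.round([ray("top",p,.09)[:2] for p in c],4).tolist())
c=[(317,191),(403,141),(451,192),(361,246)]
print(np.round([ray("scene",p,.09)[:2] for p in c],4).tolist())
I=cv2.imread("pics/scene0.png")[130:260,305:465]
cv2.imwrite("pics/c2.png",cv2.resize(I,(738,600),interpolation=cv2.INTER_CUBIC))
E
```

```text
top (array([ 426.77102661, -337.54431152]), [52.70236587524414, 145.7968292236328], np.float32(-88.068634))
top (array([ 569.8013916 , -305.26708984]), [31.55010986328125, 94.68115997314453], np.float32(-86.46025))
scene (array([ 430.64163208, -338.01629639]), [49.25450134277344, 141.83981323242188], np.float32(-88.26247))
scene (array([ 573.20568848, -305.59161377]), [29.84478759765625, 91.90843200683594], np.float32(-87.45808))
[[0.7397, 0.3497], [0.7202, -0.0537], [0.4189, -0.0401], [0.4379, 0.3587]]
[[0.4659, -0.0523], [0.4593, 0.3621], [0.742, 0.3463], [0.7319, -0.0586]]
```

View pics/c2.png

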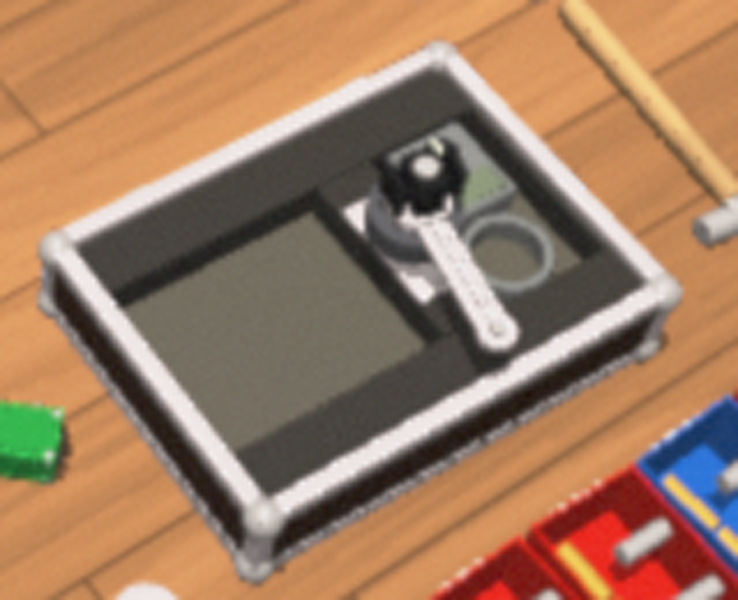

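Run:
```python
from h import *
k=738/160
S=np.array([(52,245),(440,52),(672,290),(262,518)])/k+[305,130]-.4
c=np.array([(440,20),(775,32),(765,283),(428,270)])
Tp=(c-[400,0])*[112/400,88/314]+[212,148]-.4
M=np.array([(.15,.2),(.15,-.2),(-.15,-.2),(-.15,.2)])
def W(x,P,z):
    a=x[2];R=np.array([[np.cos(a),-np.sin(a)],[np.sin(a),np.cos(a)]]);P=np.atleast_2d(P)@R.T+x[:2];return np.c_[P,np.full(len(P),z)]
def f(x,w):
    r=[]
    if 't' in w:r.append(proj("top",W(x,M,.09))-Tp)
    if 's' in w:r.append(proj("scene",W(x,M[[2,3,0,1]],.09))-S)
    return np.concatenate(r).ravel()
for w in("t","s","ts"):
    s=least_squares(f,[.58,.15,0],args=(w,),loss='soft_l1');x=s.x
    print(w,np.round(x,4),"rms",np.sqrt(np.mean(s.fun**2)).round(2),"bay",np.round(W(x,(0,-.0825),.045)[0],4),"knob",np.round(W(x,(0,.0475),.168)[0],4))
# knob top & bar tip check
print("knobtop ray scene",ray("scene",np.array([427,165])/k+[305,130],.186)[:2],"top",ray("top",np.array([148,136])*.28+[212,148]-.4,.186)[:2])
a=np.radians(-10);tip=np.array([.146*np.cos(a),.0475+.146*np.sin(a)])
print("tip",W(x,tip,.14)[0],ray("scene",np.array([498,345])/k+[305,130],.14)[:2],ray("top",np.array([180,28])*.28+[212,148]-.4,.14)[:2])
for p in((.428,-.338),(.5715,-.3055)):print(np.hypot(*p))
from scipy.spatial.transform import Rotation as R
print(R.from_quat(get_state()["tcp_rot"]).as_matrix().round(3))
```

```text
t [ 0.5791  0.1535 -0.0444] rms 0.34 bay [0.5755 0.0711 0.045 ] knob [0.5813 0.2009 0.168 ]
s [ 0.5858  0.1534 -0.0446] rms 1.35 bay [0.5821 0.071  0.045 ] knob [0.5879 0.2009 0.168 ]
ts [ 0.5818  0.1542 -0.0447] rms 1.15 bay [0.5781 0.0718 0.045 ] knob [0.5839 0.2016 0.168 ]
knobtop ray scene [0.58991366 0.20181484] top [0.5818397  0.20146614]
tip [0.72637854 0.1698847  0.14      ] [0.7251651  0.16513557] [0.71659732 0.17303193]
0.5453695994461004
0.6480297061092184
[[ 0.907 -0.001  0.421]
 [-0.421 -0.002  0.907]
 [-0.    -1.    -0.002]]
```

{"api": "carry_out", "payload": {"moves": [[0,0.184,0,0,0,0,-1],[0,0.184,0,0,0,0,-1],[0,0.184,0,0,0,0,-1],[0,0.184,0,0,0,0,-1],[0,0.184,0,0,0,0,-1],[0,0.184,0,0,0,0,-1],[0,0,0,0.05,0,0.036,-1],[0,0,0,0.05,0,0.036,-1],[0,0,0,0.05,0,0.036,-1],[0,0,0,0.05,0,0.036,-1]]}}

```text
time: 1.35
eef_pos: [0.4352, 0.4151, 0.2498]
tcp_rot: [0.508, -0.492, 0.492, -0.508]
contact_force: [0.6, 0.5, -0.0]
opening: 0.998
```

{"api": "carry_out", "payload": {"moves": [[0,0,0,0.05,0,0.036,-1],[0,0,0,0.05,0,0.036,-1],[0,0,0,0.05,0,-0.006,-1],[0,0,0,0.05,0,-0.006,-1],[0,0,0,0.05,0,-0.006,-1],[0,0,0,0.05,0,-0.006,-1],[0,0,0,0.05,0,-0.006,-1],[0,0,0,0.05,0,-0.006,-1],[0,0,0,0.05,0,-0.006,-1],[0,0,0,0.05,0,-0.006,-1]]}}

```text
time: 2.6
eef_pos: [0.4739, -0.0835, 0.25]
tcp_rot: [0.508, -0.492, 0.492, -0.508]
contact_force: [1.9, -0.4, 0.1]
opening: 1.002
```

```bash
cat > go.py <<'E'
import sys,numpy as np
from plant import *
from scipy.spatial.transform import Rotation as R
def go(x,y,z,yaw):
    s=get_state();Q=R.from_quat(s["tcp_rot"]);a=np.radians(yaw);c,n=np.cos(a),np.sin(a)
    T=R.from_matrix(np.array([[c,0,-n],[n,0,c],[0,-1,0]]))
    d=np.array([x,y,z])-s["eef_pos"]
    print("t",round(s["time"],2),"pos",np.round(s["eef_pos"],4),"turn",np.round((Q.inv()*T).as_rotvec(),3),"shift after turn",np.round(T.inv().apply(d),4),"F",np.round(s["contact_force"],1),"open",round(s["opening"],3),"q",np.round(s["qpos"],2))
if __name__=="__main__": go(*map(float,sys.argv[1:5]))
E
python3 go.py .428 -.338 .12 -88.2
```

```text
t 2.6 pos [ 0.4739 -0.0835  0.25  ] turn [ 0.     0.001 -0.   ] shift after turn [ 0.2529  0.13   -0.0539] F [ 1.9 -0.4  0.1] open 1.002 q [-0.39 -0.15  2.04  0.    1.25 -0.42]
```

{"api": "carry_out", "payload": {"moves": [[0,0,0,0.05,0,-0.0105,-1],[0,0,0,0.05,0.02,-0.0105,-1],[0,0,0,0.05,0.03,-0.0105,-1],[0,0,0,0.05,0.04,-0.0105,-1],[0,0,0,0.048,0.04,-0.0105,-1],[0,0,0,0,0,0,-1]]}}

```text
time: 3.35
eef_pos: [0.4276, -0.3298, 0.1177]
tcp_rot: [-0.507, 0.496, -0.49, 0.507]
contact_force: [0.5, -0.2, 0.4]
opening: 0.999
```

```bash
python3 go.py .428 -.338 .026 -88.2;python3 - <<'E'
from h import *
a=read_camera("top");b=read_camera("scene")
a=cv2.resize(a[170:270,330:450],(480,400),interpolation=cv2.INTER_CUBIC);b=cv2.resize(b[180:280,205:285],(320,400),interpolation=cv2.INTER_CUBIC)
cv2.imwrite("pics/p5.png",np.hstack([a,b]))
E
```

```text
t 3.35 pos [ 0.4276 -0.3298  0.1177] turn [ 0.006 -0.004 -0.006] shift after turn [0.0082 0.0917 0.0001] F [ 0.5 -0.2  0.4] open 0.999 q [-0.84  0.15  2.   -0.    1.   -0.87]
```

View pics/p5.png

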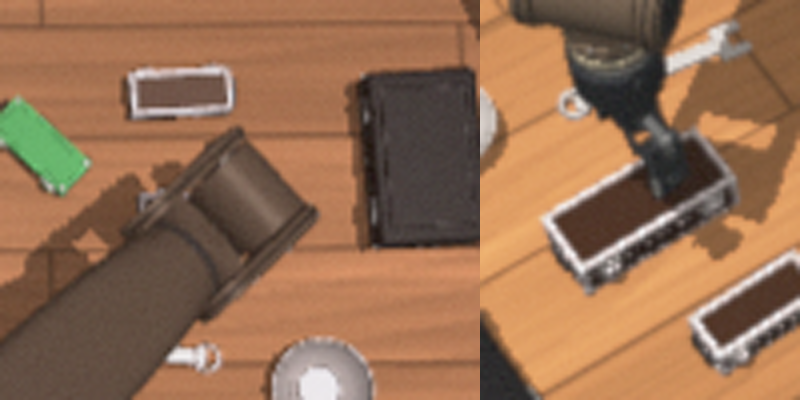

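The view shows the open fingers straddling the large case's lid, at about its middle along its length (right-hand part, ~(660,165)). I descend and grip.

{"api": "carry_out", "payload": {"moves": [[0.003,0,-0.003,0.006,0.03,0,-1],[0,0,0,0,0.03,0,-1],[0,0,0,0,0.02,0,-1],[0,0,0,0,0.01,0,-1],[0,0,0,0,0,0,-1],[0,0,0,0,0,0,-0.3],[0,0,0,0,0,0,0.5],[0,0,0,0,0,0,1],[0,0,0,0,0,0,1],[0,0,0,0,0,0,1]], "squeeze": 50}}

```text
time: 4.7
eef_pos: [0.4313, -0.3359, 0.0342]
tcp_rot: [0.508, -0.49, 0.494, -0.508]
contact_force: [-1.3, 1.4, 6.9]
opening: 0.781
```

```bash
python3 go.py .428 -.338 .026 -88.2
```

```text
t 4.7 pos [ 0.4313 -0.3359  0.0342] turn [-0.003  0.002  0.004] shift after turn [ 0.002   0.0082 -0.0033] F [-1.3  1.4  6.9] open 0.781 q [-0.85  0.29  2.02 -0.    0.83 -0.88]
```

{"api": "carry_out", "payload": {"moves": [[0,0,0,0,-0.01,0,1],[0,0,0,0,-0.02,0,1],[0,0,0,0,-0.03,0,1],[0,0,0,0,-0.03,0,1],[0,0,0,0,-0.03,0,1],[0,0,0,0,-0.03,0,1],[0,0,0,0,0,0,1],[0,0,0,0,0,0,1]]}}

```text
time: 5.7
eef_pos: [0.4297, -0.334, 0.1807]
tcp_rot: [-0.508, 0.491, -0.493, 0.508]
contact_force: [-0.2, -1.0, -5.1]
opening: 0.785
```

```bash
python3 go.py .580 .0715 .19 -92.6
```

```text
t 5.7 pos [ 0.4297 -0.334   0.1807] turn [-0.002  0.077  0.001] shift after turn [-0.4119 -0.0093  0.1317] F [-0.2 -1.  -5.1] open 0.785 q [-0.85  0.07  1.96  0.    1.11 -0.88]
```

{"api": "carry_out", "payload": {"moves": [[0,0.026,0,-0.02,0,0.006,1],[0,0.026,0,-0.036,0,0.012,1],[0,0.025,0,-0.04,0,0.012,1],[0,0,0,-0.05,0,0.016,1],[0,0,0,-0.05,0,0.016,1],[0,0,0,-0.05,0,0.016,1],[0,0,0,-0.05,0,0.016,1],[0,0,0,-0.05,0,0.016,1],[0,0,0,-0.04,0,0.012,1],[0,0,0,-0.02,0,0.008,1]]}}

```text
time: 6.95
eef_pos: [0.5732, 0.0684, 0.179]
tcp_rot: [0.49, -0.51, 0.511, -0.488]
contact_force: [0.7, -0.3, -4.2]
opening: 0.784
```

{"api": "carry_out", "payload": {"moves": [[0,0,0,0,0,0,1],[0,0,0,0,0,0,1]]}}

```text
time: 7.2
eef_pos: [0.5736, 0.0653, 0.1806]
tcp_rot: [0.489, -0.51, 0.512, -0.488]
contact_force: [0.4, 0.3, -4.9]
opening: 0.783
```

```bash
python3 go.py .580 .0715 .079 -92.6;python3 - <<'E'
from h import *
a=read_camera("top");b=read_camera("scene")
a=cv2.resize(a[130:240,210:330],(436,400),interpolation=cv2.INTER_CUBIC);b=cv2.resize(b[120:260,300:460],(457,400),interpolation=cv2.INTER_CUBIC)[:,:360]
cv2.imwrite("pics/p6.png",np.hstack([a,b]))
E
```

```text
t 7.2 pos [0.5736 0.0653 0.1806] turn [-0.001 -0.     0.003] shift after turn [-0.0064  0.1016  0.0061] F [ 0.4  0.3 -4.9] open 0.783 q [-0.06  0.14  1.88 -0.    1.12 -0.01]
```

View pics/p6.png

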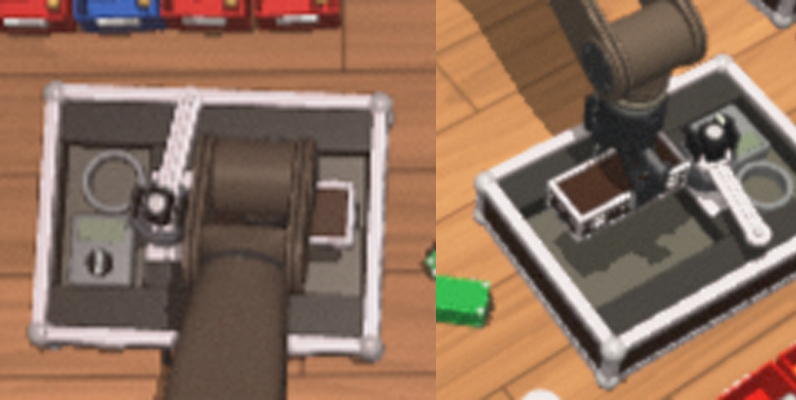

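The large case hangs level over the bay, turned to suit it: in the top part it pokes out at ~(335,210), and the knob at ~(157,205) is clear of the wrist. I lower it.

{"api": "carry_out", "payload": {"moves": [[0,0,0,-0.009,0.01,0.006,1],[0,0,0,0,0.025,0,1],[0,0,0,0,0.025,0,1],[0,0,0,0,0.02,0,1],[0,0,0,0,0.01,0,1],[0,0,0,0,0.003,0,1],[0,0,0,0,0,0,1],[0,0,0,0,0,0,1]]}}

```text
time: 8.3
eef_pos: [0.5817, 0.0748, 0.0898]
tcp_rot: [0.488, -0.509, 0.513, -0.489]
contact_force: [-0.5, 0.3, -3.8]
opening: 0.787
```

```bash
python3 go.py .580 .0745 .079 -92.6
```

```text
t 8.3 pos [0.5817 0.0748 0.0898] turn [-0.005  0.     0.003] shift after turn [ 0.0004  0.0108 -0.0017] F [-0.5  0.3 -3.8] open 0.787 q [-0.04  0.28  1.91 -0.    0.95  0.  ]
```

{"api": "carry_out", "payload": {"moves": [[0,0,0,0,0.003,0,1],[0,0,0,0,0.003,0,1],[0,0,0,0,0.002,0,1],[0,0,0,0,0.001,0,1],[0,0,0,0,0,0,1]]}}

```text
time: 8.93
eef_pos: [0.5809, 0.0748, 0.0795]
tcp_rot: [0.489, -0.51, 0.513, -0.489]
contact_force: [0.8, 0.7, -4.1]
opening: 0.786
```

```bash
python3 go.py .580 .0745 .079 -92.6
```

```text
t 8.93 pos [0.5809 0.0748 0.0795] turn [-0.003  0.     0.003] shift after turn [ 0.0003  0.0005 -0.0009] F [ 0.8  0.7 -4.1] open 0.786 q [-0.04  0.29  1.91 -0.    0.94  0.  ]
```

Still hanging; creep to contact.

{"api": "carry_out", "payload": {"moves": [[0,0,0,0,0.001,0,1],[0,0,0,0,0.001,0,1],[0,0,0,0,0.001,0,1],[0,0,0,0,0,0,1]]}}

```text
time: 9.43
eef_pos: [0.5812, 0.0748, 0.0792]
tcp_rot: [0.489, -0.51, 0.512, -0.488]
contact_force: [-5.9, -0.3, 9.5]
opening: 0.781
```

{"api": "carry_out", "payload": {"moves": [[0,0,0,0,-0.0015,0,1],[0,0,0,0,0,0,0.2],[0,0,0,0,0,0,-0.4],[0,0,0,0,0,0,-1],[0,0,0,0,0,0,-1],[0,0,0,0,0,0,-1],[0,0,0,0,-0.02,0,-1],[0,0,0,0,-0.04,0,-1],[0,0,0,0,-0.04,0,-1],[0,0,0,0,-0.04,0,-1]], "squeeze": 25}}

```text
time: 10.68
eef_pos: [0.5808, 0.0752, 0.2211]
tcp_rot: [0.488, -0.509, 0.513, -0.489]
contact_force: [-0.1, -0.0, 0.7]
opening: 1.0
```

```bash
python3 go.py .5735 -.3055 .13 -87
```

```text
t 10.68 pos [0.5808 0.0752 0.2211] turn [-0.005 -0.097  0.003] shift after turn [ 0.3798  0.0911 -0.0272] F [-0.1 -0.   0.7] open 1.0 q [-0.04  0.11  1.83 -0.    1.19  0.  ]
```

{"api": "carry_out", "payload": {"moves": [[0,-0.032,0,0.025,0,0,-1],[0,-0.032,0,0.045,0,-0.003,-1],[0,-0.032,0,0.05,0,-0.004,-1],[0,0,0,0.05,0,-0.004,-1],[0,0,0,0.05,0.01,-0.004,-1],[0,0,0,0.05,0.02,-0.004,-1],[0,0,0,0.05,0.03,-0.004,-1],[0,0,0,0.04,0.03,-0.004,-1],[0,0,0,0.019,0,0,-1],[0,0,0,0,0,0,-1]]}}

```text
time: 11.92
eef_pos: [0.5671, -0.3061, 0.1311]
tcp_rot: [-0.512, 0.485, -0.49, 0.512]
contact_force: [-0.2, -0.0, 0.4]
opening: 0.998
```

```bash
python3 go.py .5735 -.3055 .03 -87
python3 - <<'E'
from h import *
a=read_camera("top");b=read_camera("scene")
cv2.imwrite("pics/t7.png",a);cv2.imwrite("pics/s7.png",b)
a=cv2.resize(a[148:236,212:324],(509,400),interpolation=cv2.INTER_CUBIC);b=cv2.resize(b[210:310,240:310],(280,400),interpolation=cv2.INTER_CUBIC)
cv2.imwrite("pics/p7.png",np.hstack([a,b]))
E
```

```text
t 11.93 pos [ 0.5671 -0.3061  0.1311] turn [-0.005 -0.003  0.005] shift after turn [-0.0002  0.1011  0.0065] F [-0.2 -0.   0.4] open 0.998 q [-0.65  0.33  1.75 -0.    1.05 -0.7 ]
```

View pics/p7.png

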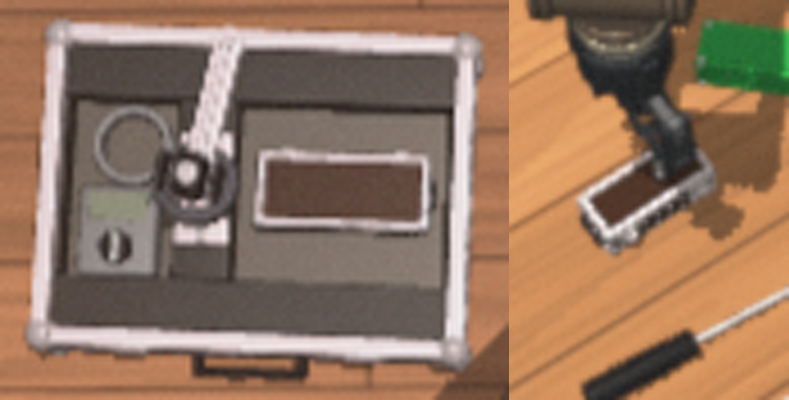

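The large case lies flat and central in the bay (left ~(343,190)), and the open fingers straddle the small case (right ~(660,170)). I go down and grip.

{"api": "carry_out", "payload": {"moves": [[-0.004,0,0.004,0,0.03,0.0065,-1],[0,0,0,0,0.03,0,-1],[0,0,0,0,0.025,0,-1],[0,0,0,0,0.015,0,-1],[0,0,0,0,0,0,-1],[0,0,0,0,0,0,-0.3],[0,0,0,0,0,0,0.3],[0,0,0,0,0,0,1],[0,0,0,0,0,0,1],[0,0,0,0,0,0,1]], "squeeze": 40}}

```text
time: 13.28
eef_pos: [0.5732, -0.3051, 0.0309]
tcp_rot: [0.513, -0.487, 0.487, -0.512]
contact_force: [-0.7, 0.8, 6.4]
opening: 0.558
```

```bash
python3 go.py .5735 -.3055 .03 -87
python3 - <<'E'
from h import *
for n in("top","scene"):
    I=cv2.imread(f"pics/{n[0]}7.png"); p=proj(n,(.579,.072,.09))[0]; print(n,p,panel(n,I,p.round(),.09,0))
E
```

```text
t 13.28 pos [ 0.5732 -0.3051  0.0309] turn [ 0.    -0.001  0.   ] shift after turn [0.0004 0.0009 0.0003] F [-0.7  0.8  6.4] open 0.558 q [-0.65  0.48  1.76 -0.    0.9  -0.7 ]
top [287.23268117 189.52028316] (array([579.02697754,  72.84417725]), [51.547142028808594, 144.5670166015625], np.float32(87.47802))
scene [363.51589364 196.42577884] (array([583.18884277,  71.98171997]), [49.57502746582031, 140.6492156982422], np.float32(87.49378))
```

{"api": "carry_out", "payload": {"moves": [[0,0,0,0,-0.01,0,1],[0,0,0,0,-0.03,0,1],[0,0,0,0,-0.04,0,1],[0,0,0,0,-0.04,0,1],[0,0,0,0,-0.04,0,1],[0,0,0,0,-0.03,0,1],[0,0,0,0,0,0,1],[0,0,0,0,0,0,1]]}}

```text
time: 14.28
eef_pos: [0.572, -0.3038, 0.2167]
tcp_rot: [0.513, -0.489, 0.485, -0.512]
contact_force: [-0.5, 0.3, -4.5]
opening: 0.557
```

```bash
python3 go.py .581 .0725 .20 -92.5
```

```text
t 14.28 pos [ 0.572  -0.3038  0.2167] turn [ 0.004  0.095 -0.003] shift after turn [-0.3764  0.0167 -0.0074] F [-0.5  0.3 -4.5] open 0.557 q [-0.64  0.26  1.67  0.    1.21 -0.7 ]
```

{"api": "carry_out", "payload": {"moves": [[0.001,0.032,-0.001,-0.02,0,0,1],[0.001,0.032,-0.001,-0.036,0,-0.001,1],[0.001,0.031,-0.001,-0.05,0,-0.001,1],[0,0,0,-0.05,0,-0.001,1],[0,0,0,-0.05,0,-0.001,1],[0,0,0,-0.05,0,-0.001,1],[0,0,0,-0.05,0,-0.001,1],[0,0,0,-0.04,0,-0.001,1],[0,0,0,-0.03,0,0,1],[0,0,0,0,0,0,1]]}}

```text
time: 15.52
eef_pos: [0.5752, 0.0734, 0.2155]
tcp_rot: [-0.491, 0.511, -0.51, 0.489]
contact_force: [-1.1, -0.2, -4.0]
opening: 0.552
```

{"api": "carry_out", "payload": {"moves": [[0,0,0,0,0,0,1],[0,0,0,0,0,0,1]]}}

```text
time: 15.78
eef_pos: [0.5765, 0.0703, 0.2176]
tcp_rot: [0.489, -0.511, 0.512, -0.488]
contact_force: [0.1, 0.1, -4.5]
opening: 0.557
```

```bash
python3 go.py .581 .0725 .121 -92.5
```

```text
t 15.78 pos [0.5765 0.0703 0.2176] turn [-0.    -0.002  0.002] shift after turn [-0.0023  0.0966  0.0044] F [ 0.1  0.1 -4.5] open 0.557 q [-0.05  0.11  1.84 -0.    1.19 -0.01]
```

{"api": "carry_out", "payload": {"moves": [[0,0,0,-0.002,0.02,0.0045,1],[0,0,0,0,0.025,0,1],[0,0,0,0,0.025,0,1],[0,0,0,0,0.014,0,1],[0,0,0,0,0.005,0,1],[0,0,0,0,0,0,1],[0,0,0,0,0,0,1]]}}

```text
time: 16.65
eef_pos: [0.5824, 0.0728, 0.1309]
tcp_rot: [0.488, -0.509, 0.512, -0.489]
contact_force: [-0.2, -0.2, -3.8]
opening: 0.552
```

```bash
python3 go.py .581 .0725 .121 -92.5
```

```text
t 16.65 pos [0.5824 0.0728 0.1309] turn [-0.004 -0.     0.002] shift after turn [ 0.0004  0.0099 -0.0014] F [-0.2 -0.2 -3.8] open 0.552 q [-0.05  0.22  1.89 -0.    1.03 -0.  ]
```

{"api": "carry_out", "payload": {"moves": [[0,0,0,0,0.003,-0.001,1],[0,0,0,0,0.003,0,1],[0,0,0,0,0.001,0,1],[0,0,0,0,0.001,0,1],[0,0,0,0,0.001,0,1],[0,0,0,0,0,0,1]]}}

```text
time: 17.4
eef_pos: [0.5806, 0.0729, 0.1209]
tcp_rot: [0.489, -0.51, 0.512, -0.489]
contact_force: [-1.9, -0.5, -1.0]
opening: 0.553
```

{"api": "carry_out", "payload": {"moves": [[0,0,0,0,0.0007,0,1],[0,0,0,0,0,0,1]]}}

```text
time: 17.65
eef_pos: [0.5806, 0.0729, 0.1209]
tcp_rot: [0.489, -0.51, 0.512, -0.489]
contact_force: [-3.9, -1.2, 4.5]
opening: 0.552
```

{"api": "carry_out", "payload": {"moves": [[0,0,0,0,0,0,0.05],[0,0,0,0,0,0,-0.3],[0,0,0,0,0,0,-0.7],[0,0,0,0,0,0,-1],[0,0,0,0,0,0,-1],[0,0,0,0,-0.02,0,-1],[0,0,0,0,-0.04,0,-1],[0,0,0,0,-0.05,0,-1],[0,0,0,0,-0.03,0,-1],[0,0,0,0,0,0,-1]], "squeeze": 25}}

```text
time: 18.9
eef_pos: [0.5822, 0.0732, 0.2653]
tcp_rot: [0.487, -0.507, 0.514, -0.491]
contact_force: [-0.0, 0.4, -0.1]
opening: 1.002
```

```bash
python3 go.py .586 .2012 .26 -12.6
```

```text
t 18.9 pos [0.5822 0.0732 0.2653] turn [-0.008 -1.395  0.01 ] shift after turn [-0.0243  0.0053  0.1258] F [-0.   0.4 -0.1] open 1.002 q [-0.05  0.08  1.79 -0.    1.26 -0.  ]
```

{"api": "carry_out", "payload": {"moves": [[0,-0.1744,0,0,0,0,-1],[0,-0.1744,0,0,0,0,-1],[0,-0.1744,0,0,0,0,-1],[0,-0.1744,0,0,0,0,-1],[0,-0.1744,0,0,0,0,-1],[0,-0.1744,0,0,0,0,-1],[0,-0.1744,0,0,0,0,-1],[0,-0.1744,0,0,0,0,-1],[0,0,0,-0.012,0,0.04,-1],[0,0,0,-0.012,0,0.05,-1]]}}

```text
time: 20.15
eef_pos: [0.5759, 0.1663, 0.2583]
tcp_rot: [0.704, -0.078, 0.078, -0.702]
contact_force: [0.9, -0.5, 0.3]
opening: 1.002
```

{"api": "carry_out", "payload": {"moves": [[0,0,0,0,0,0.035,-1],[0,0,0,0,0,0,-1],[0,0,0,0,0,0,-1]]}}

```text
time: 20.52
eef_pos: [0.5836, 0.1999, 0.2585]
tcp_rot: [0.704, -0.077, 0.078, -0.702]
contact_force: [-0.5, -0.3, 0.1]
opening: 1.001
```

```bash
python3 go.py .586 .2012 .166 -12.6;python3 - <<'E'
from h import *
a=read_camera("top");b=read_camera("scene")
cv2.imwrite("pics/t8.png",a);cv2.imwrite("pics/s8.png",b)
a=cv2.resize(a[140:240,212:324],(448,400),interpolation=cv2.INTER_CUBIC);b=cv2.resize(b[120:250,315:430],(354,400),interpolation=cv2.INTER_CUBIC)
cv2.imwrite("pics/p8.png",np.hstack([a,b]))
for n,I in(("top",cv2.imread("pics/t8.png")),("scene",cv2.imread("pics/s8.png"))):
    p=proj(n,(.581,.060,.128))[0]; print(n,p,panel(n,I,p.round(),.128,0))
E
```

```text
t 20.52 pos [0.5836 0.1999 0.2585] turn [0.003 0.    0.001] shift after turn [0.0021 0.0925 0.0018] F [-0.5 -0.3  0.1] open 1.001 q [ 0.17  0.15  1.72 -0.    1.27 -1.18]
top [289.24245899 187.67847818] (array([578.56958008,  73.79127502]), [31.971223831176758, 93.92652893066406], np.float32(88.645454))
scene [362.28387697 192.30372537] (array([582.88476562,  72.21905518]), [29.45907211303711, 91.56331634521484], np.float32(87.27598))
```

View pics/p8.png

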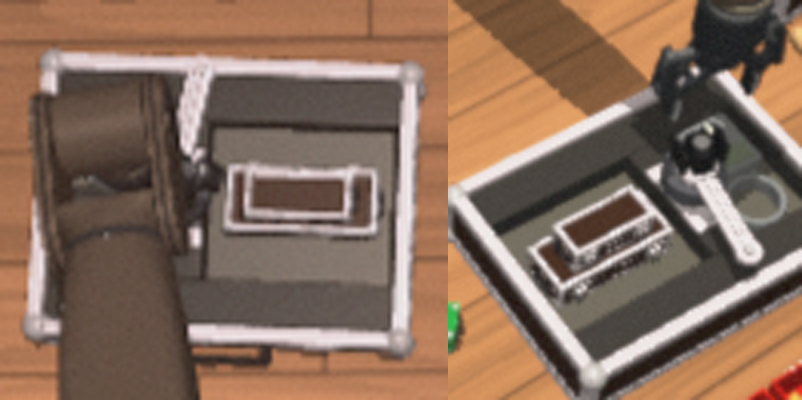

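The small case sits centred and aligned on the large one: top part ~(300,195), scene part ~(610,220). The gripper is above the knob at ~(700,150). I lower to the knob.

{"api": "carry_out", "payload": {"moves": [[0.002,0,0.001,0.002,0.02,0.002,-1],[0,0,0,0,0.03,0,-1],[0,0,0,0,0.025,0,-1],[0,0,0,0,0.012,0,-1],[0,0,0,0,0.004,0,-1],[0,0,0,0,0,0,-1],[0,0,0,0,0,0,-1]]}}

```text
time: 21.5
eef_pos: [0.5874, 0.202, 0.1699]
tcp_rot: [-0.703, 0.076, -0.079, 0.703]
contact_force: [0.4, -0.2, 0.7]
opening: 1.001
```

```bash
python3 go.py .586 .2012 .166 -12.6
```

```text
t 21.5 pos [0.5874 0.202  0.1699] turn [-0.001  0.     0.003] shift after turn [-0.0011  0.0039 -0.0011] F [ 0.4 -0.2  0.7] open 1.001 q [ 0.17  0.24  1.78 -0.    1.11 -1.18]
```

{"api": "carry_out", "payload": {"moves": [[0,0,0,-0.001,0.004,-0.001,-1],[0,0,0,0,0,0,-0.5],[0,0,0,0,0,0,0],[0,0,0,0,0,0,0.5],[0,0,0,0,0,0,1],[0,0,0,0,0,0,1],[0,0,0,0,0,0,1]], "squeeze": 30}}

```text
time: 22.38
eef_pos: [0.5862, 0.2033, 0.1675]
tcp_rot: [-0.701, 0.076, -0.079, 0.705]
contact_force: [-2.2, 5.0, 6.0]
opening: 0.515
```

```bash
python3 go.py .586 .2012 .166 -12.6
```

```text
t 22.38 pos [0.5862 0.2033 0.1675] turn [-0.005 -0.     0.003] shift after turn [ 0.0003  0.0015 -0.0021] F [-2.2  5.   6. ] open 0.515 q [ 0.17  0.24  1.79  0.    1.11 -1.18]
```

{"api": "carry_out", "payload": {"moves": [[0,0,0,0,-0.0005,0.002,1],[0,0.05,0,0,0,0,1],[0,0.1,0,0,0,0,1],[0,0.1,0,0,0,0,1],[0,0.1,0,0,0,0,1],[0,0,0,0,0,0,1]]}}

```text
time: 23.12
eef_pos: [0.5861, 0.2031, 0.1674]
tcp_rot: [-0.679, 0.198, -0.199, 0.679]
contact_force: [-3.6, -1.1, 6.6]
opening: 0.515
```

```bash
python3 go.py .586 .2012 .166 -94.5;python3 -c "
from plant import *;print(get_state()['wrist_torque'])"
```

```text
t 23.12 pos [0.5861 0.2031 0.1674] turn [-2.000e-03  1.079e+00  1.000e-03] shift after turn [0.0019 0.0014 0.    ] F [-3.6 -1.1  6.6] open 0.515 q [ 0.17  0.25  1.78 -0.    1.11 -0.83]
[-0.13524368  0.58208695 -0.08606113]
```

{"api": "carry_out", "payload": {"moves": [[0,0.12,0,0,0,0,1],[0,0.12,0,0,0,0,1],[0,0.12,0,0,0,0,1],[0,0.12,0,0,0,0,1],[0,0.12,0,0,0,0,1],[0,0.12,0,0,0,0,1],[0,0.12,0,0,0,0,1],[0,0.1,0,0,0,0,1],[0,0.07,0,0,0,0,1],[0,0,0,0,0,0,1]]}}

```text
time: 24.38
eef_pos: [0.5853, 0.2026, 0.1674]
tcp_rot: [0.499, -0.502, 0.502, -0.497]
contact_force: [-6.8, -2.5, 9.6]
opening: 0.517
```

```bash
python3 go.py .586 .2012 .166 -94.5;python3 - <<'E'
from h import *
print(get_state()['wrist_torque'])
a=read_camera("top");b=read_camera("scene")
a=cv2.resize(a[140:240,212:324],(448,400),interpolation=cv2.INTER_CUBIC);b=cv2.resize(b[120:250,315:430],(354,400),interpolation=cv2.INTER_CUBIC)
cv2.imwrite("pics/p9.png",np.hstack([a,b]))
E
```

```text
t 24.38 pos [0.5853 0.2026 0.1674] turn [0.001 0.07  0.002] shift after turn [0.0014 0.0014 0.0008] F [-6.8 -2.5  9.6] open 0.517 q [ 0.17  0.25  1.79 -0.    1.11  0.18]
[-0.40760117  0.98117382 -0.01597259]
```

View pics/p9.png

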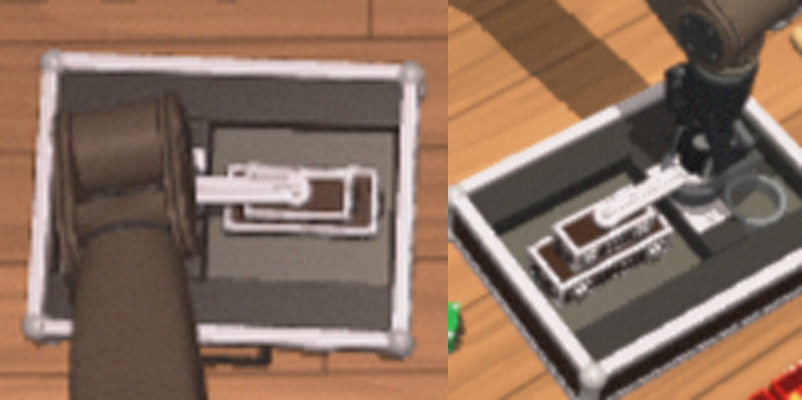

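The bar has swung over the stack, tip at ~(300,190) top and (605,215) scene, at about 1.36 rad. I take it on to the stop.

{"api": "carry_out", "payload": {"moves": [[0,0.03,0,0,0,0,1],[0,0.03,0,0,0,0,1],[0,0.02,0,0,0,0,1],[0,0,0,0,0,0,1],[0,0,0,0,0,0,1]]}}

```text
time: 25.1
eef_pos: [0.5852, 0.2027, 0.1674]
tcp_rot: [0.479, -0.52, 0.521, -0.477]
contact_force: [-6.7, -2.1, 9.0]
opening: 0.514
```

```bash
python3 go.py .586 .2012 .166 -94.5;python3 -c "
from plant import *;print(get_state()['wrist_torque'])"
```

```text
t 25.1 pos [0.5852 0.2027 0.1674] turn [ 0.001 -0.007  0.003] shift after turn [0.0014 0.0014 0.0009] F [-6.7 -2.1  9. ] open 0.514 q [ 0.17  0.24  1.79 -0.    1.11  0.26]
[-0.30470281  1.01097944  0.46128709]
```

The reaction moment jumped from 0 to 0.46 N m: it's at the stop. I ease off slightly, release, and rise.

{"api": "carry_out", "payload": {"moves": [[0,-0.015,0,0,0,0,1],[0,0,0,0,0,0,0.2],[0,0,0,0,0,0,-0.3],[0,0,0,0,0,0,-0.7],[0,0,0,0,0,0,-1],[0,0,0,0,0,0,-1],[0,0,0,0,0,0,-1],[0,0,0,0,-0.02,0,-1],[0,0,0,0,-0.04,0,-1],[0,0,0,0,-0.05,0,-1]]}}

```text
time: 26.35
eef_pos: [0.5853, 0.203, 0.2767]
tcp_rot: [0.481, -0.518, 0.518, -0.481]
contact_force: [0.6, -0.7, 0.2]
opening: 1.003
```

{"api": "carry_out", "payload": {"moves": [[0,0,0,-0.05,-0.03,-0.02,-1],[0,0,0,-0.05,0,-0.02,-1],[0,0,0,-0.05,0,-0.02,-1],[0,0,0,-0.05,0,-0.02,-1],[0,0,0,-0.05,0,-0.02,-1],[0,0,0,0,0,0,-1],[0,0,0,0,0,0,-1]]}}

```text
time: 27.22
eef_pos: [0.5045, 0.4598, 0.3062]
tcp_rot: [0.481, -0.517, 0.519, -0.482]
contact_force: [0.7, -0.6, 0.3]
opening: 0.996
```

Run:
```python
from h import *
a=read_camera("top");b=read_camera("scene")
a=cv2.resize(a[145:240,215:324],(402,350),interpolation=cv2.INTER_CUBIC);b=cv2.resize(b[130:240,315:440],(398,350),interpolation=cv2.INTER_CUBIC)
cv2.imwrite("pics/p10.png",np.hstack([a,b]))
```

```text
(no output)
```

View pics/p10.png

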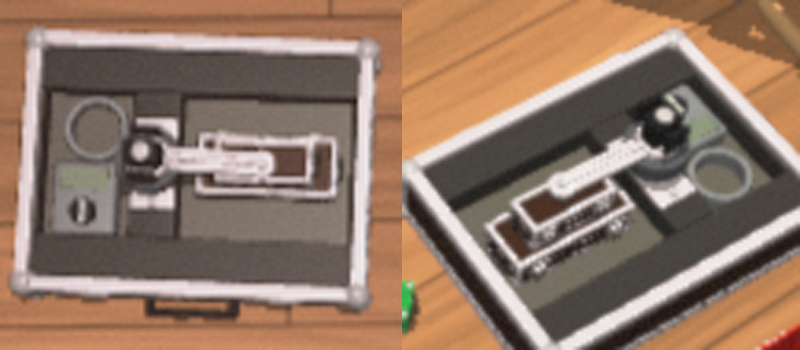

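Run:
```python
from h import *
k=np.array([.586,.2015])
for th in(1.33,1.40,1.43):
    a=-.0446-np.radians(10)-th; e=k+.13*np.array([np.cos(a),np.sin(a)])
    P=(*e,.142)
    print(th,"top crop",(proj("top",P)[0]-[215,145])*3.686,"scene crop",(proj("scene",P)[0]-[315,130])*3.183+[402,0])
for n in("top","scene"):
    A=cv2.imread(f"pics/{n}0.png");B=read_camera(n);cv2.imwrite(f"pics/{n}11.png",B)
    d=cv2.absdiff(A,B).max(2)>60
    c=cv2.connectedComponentsWithStats(d.astype(np.uint8))
    print(n,[s.tolist() for s in c[2][1:] if s[4]>15])
b=cv2.imread("pics/scene11.png")[145:195,370:430];a=cv2.imread("pics/scene0.png")[145:195,370:430]
f=lambda x:cv2.resize(x,(400,333),interpolation=cv2.INTER_CUBIC)
cv2.imwrite("pics/p11.png",np.hstack([f(a),f(b)]))
```

```text
1.33 top crop [262.28028092 148.65821881] scene crop [566.52398643 190.99075937]
1.4 top crop [262.16094047 156.67183051] scene crop [561.45311854 185.30827912]
1.43 top crop [261.93640493 160.10475001] scene crop [559.43168251 182.80475169]
top [[254, 158, 11, 19, 118], [135, 175, 137, 174, 4596], [252, 179, 7, 4, 19], [252, 181, 52, 13, 301], [291, 182, 15, 16, 30], [361, 186, 27, 14, 142], [268, 194, 19, 4, 24], [363, 216, 40, 19, 509], [98, 245, 15, 42, 327], [114, 253, 3, 12, 22], [161, 277, 53, 72, 695], [186, 296, 16, 24, 195], [184, 329, 25, 5, 88], [237, 340, 22, 14, 139], [187, 351, 14, 6, 45], [195, 355, 113, 45, 1498], [192, 359, 11, 15, 81], [245, 362, 11, 6, 29]]
scene [[351, 0, 63, 35, 1148], [420, 0, 38, 18, 242], [252, 15, 14, 34, 203], [433, 16, 11, 9, 50], [408, 31, 11, 8, 52], [461, 35, 14, 8, 52], [415, 42, 13, 12, 85], [248, 46, 7, 12, 49], [270, 46, 7, 8, 20], [275, 46, 53, 43, 619], [440, 63, 24, 17, 145], [373, 73, 24, 17, 88], [238, 79, 9, 23, 113], [329, 82, 11, 3, 23], [339, 86, 48, 18, 556], [451, 86, 16, 14, 91], [288, 89, 18, 25, 226], [307, 98, 4, 5, 17], [308, 103, 145, 51, 2279], [419, 110, 10, 6, 29], [389, 160, 8, 6, 17], [401, 163, 5, 7, 18], [349, 169, 43, 35, 347], [396, 172, 22, 34, 230], [341, 190, 47, 25, 135], [347, 199, 8, 7, 21], [362, 206, 10, 7, 18], [220, 212, 51, 42, 1055], [257, 242, 36, 32, 556]]
```

View pics/p11.png

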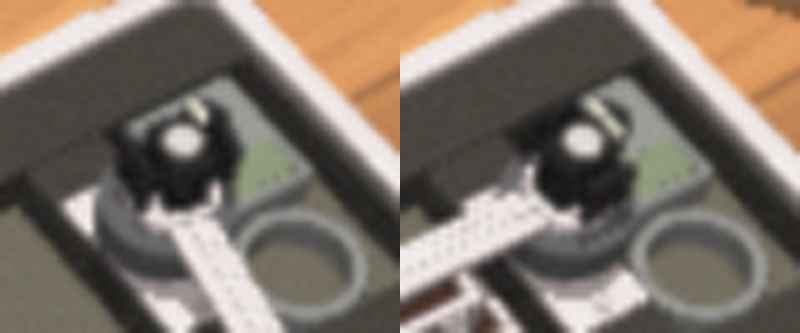

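The knob looks the same before and after, at ~(180,140) and ~(580,145), with the tabs out. The bar tip is where 1.40–1.43 rad predicts in both views. Everything that changed is the kits, the bar, the arm or shadows. I hand it in.

```bash
python3 -c "
from plant import *;print(get_state()['time'],sign_off())"
```

```text
the job is handed in; nothing more can be done
27.425 None
```

The job is done and handed in at 27.4 s. The large case is flat in the bay and the small case is centred on it. I squeezed the knob, swung the bar clockwise to its stop and released it over the stack.

**Stack:** The small case's centre agrees with the large one's within about 1 mm in each view. Both are aligned with the bay to about 1°.

**Cameras:** The two views disagreed by about 4 mm in x. I settled that from where the grippers closed on the cases.

**Bar:** The moment about the upright axis jumped to 0.46 N m at the stop. The bar tip in the pictures matches 1.40–1.43 rad, and the tabs look sprung out. I judged the lock from the pictures only; I did not tug the bar to test it.

**Surroundings:** Before-and-after picture differences showed no bystander moved. The largest contact force I read was about 10 N, and no check failed.

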